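Fetch the vee anvil from the revolving anvil magazine

ROBOT

A 6-joint arm with a two-finger parallel gripper is mounted at the origin on a cart in front of the work surface, level with it; the furniture and walls round the work are solid. World frame = base frame: x ahead of the robot, y to its left, z up, the work surface at z = 0. Lengths are in m, angles in rad, forces in N, time in s.
With the tool pointing down it reaches from about 0.35 to 0.975 m from the base axis. Payload 4.9 kg.
Tool frame: the origin (TCP) lies at the very end of the fingers, on their centre line; the grasp point (between the pads) lies 19 mm behind it; z points along the fingers, y is the direction in which the jaws open and shut (so a half turn about z gives the same grasp; the last joint's range is limited). The gripper opens to 85 mm and grips with 20 to 120 N. Pads are 22 mm wide; open, the fingers measure 114 mm over their backs; the gripper's body (76 mm by 85 mm) begins 54 mm behind the grasp point. The pads swing forward as they close: fully open they stand 13 mm farther back than shut.
Start: joints at [1.218, 0.053, 1.613, -0, 1.476, -0.119], TCP at [0.145, 0.608, 0.231] pointing down, gripper open.
Joint ranges: [-3.01, 3.01], [-1.01, 2.22], [0.06, 2.58], [-1.02, 4.17], [0.09, 2.62], [-3.14, 3.14]. Speed limits (rad/s): [2.57, 2.57, 3.14, 3.14, 3.14, 3.14].

INTERFACE

Orientations are given as a 3x3 rotation matrix whose columns are the frame's x, y, z axes.
In Python, from station import arm gives the robot as it stands.
- The arm moves only by the tool step_arm, never from a script. Its argument "plan" is a list that holds one entry, the list of rows, each a list of 7 numbers: the closure, from -1 (fully open) to 1 (shut), then the shift along the tool's x, y, z in m, then the turn, a rotation vector about the tool's x, y, z in rad. A call has exactly 10 rows; each row is the pose to reach, as a shift and turn from the pose measured when the call began, along the tool's axes at that moment; what a row does not reach only later rows make up. A row lasts 1/10 s, in which the tool goes at most 50 mm and 8.59 degrees, less where a joint would pass 70% of its speed; a pose out of reach is approached as far as the arm can. A call with a gripper value outside its range is refused whole. The fingers move at their own pace and stop on an object; "squeeze" is the grip in N (left out, the last holds). Time passes only in rows, so rows that repeat a pose let the fingers close, or fill a call up. It gives the time, the measured TCP pose, the force and the opening at its end, in the units of the state.
- arm.get_state(): the state, without advancing time (a new reading comes with each control period).
- arm.read_camera(name): name is "side" or "top"; returns the picture (384x512x3 uint8, red, green, blue); there is no depth.
- arm.calibration(name): a dict with "vfov" (degrees; the focal length in pixels is half the picture's height over the tangent of half this angle, whatever the lens; pixels are square), "cx", "cy" (the principal point, pixels), "R" (3x3) and "t" (3): a world point X has camera coordinates R X + t. Camera axes: x right, y down, z forward; pixel columns grow to the right and rows downward; lengths in m; the calibration is good to about 2 mm. A picture is of the moment at which its call begins. calibration takes no time and is no camera call.
- arm.sign_off(): hands the job in, once; it reports no verdict.
Trained networks look in the newest picture that a camera, given by its name, has taken for a name from the list of things; names that differ only in an ending like _2 or _b are one class to them, and where a whole thing is asked for, a point or a joint stands for the part that bears it (a point fixed in the world has none). Each returns a list of dicts, best first, with "conf" (0 to 1); they miss things now and then, are a little off and sometimes report something else, mostly with a low value. They report only what shows in the picture. A call takes as long as a camera call. They do not tell look-alikes from the thing itself.
- arm.spot_in(camera, name): "point" ([column, row] in pixels, amid what is visible of it).
- arm.mark_of(camera, name): "point" ([column, row] in pixels: a listed point, or the origin of a listed thing).
The state is a dict: "t": time; "qpos": joint angles; "joint_velocities": joint speeds; "joint_torque": joint torques, N m; "ee_pos": TCP position; "eef_rot": TCP orientation; "wrist_force": force on the tool from outside, world axes, zero at the start; "torque": the same for the moment, N m; "width": opening from 0.0 (shut) to 1.0 (fully open).
Only numpy, scipy, OpenCV 4.12 (cv2) and the standard library are available. Lean on these libraries where they do the work, as an engineer would, in place of code of your own. Each camera call takes 0.05 s, during which the arm holds its last target.

TASK

The two round pins in the tray are to be hardness-tested, which takes the vee anvil (the one with a groove across its round head). Turn the anvil magazine, which has a crank on top, until the vee anvil stands in the open window, lined up with the pointer on the base, and draw it out of its leaning bore there. Then set it down upright on the tray floor beside the pins, without dropping it, leaving the pins standing, the other anvils in their bores and the loupe and rings where they lie.

Things in the scene. Friction and masses are not known exactly. Their poses are not given: they have to be found in the camera images.
- magazine: fixed part of the revolving anvil magazine: a round grey base plate, 268 mm across, 16 mm high, fixed to the bench, carrying a clear dust cover that is open at the front (the window). Origin: on the rotor's axis, at bench level. Its -x axis points to the front, the middle of the window; z is up. The rotor on it has five bores, 72 degrees apart
- magazine_axis (a point): point on the rotor's axis, 180 mm above the bench. Clear cover round it, fixed: 3 mm sheet, upright wall of 122 mm radius up to 91 mm above the bench, then a conical roof up to a metal collar of 33 mm radius, top 160 mm above the bench. The window in it reaches 65 degrees to either side of the front, from the base up to the collar
- window_mark (a point): fixed point in the middle of the window where the mouth of a bore is when that bore is lined up with the pointer (a small steel wedge on the base plate, front side): 80 mm in front of the rotor's axis, 71 mm above the bench
- rotor: the turning part: a dark metal cone, 200 mm across at its rim, with five bosses on its slope and the crank on top; anticlockwise from above: vee, flat, spot anvil, empty bore (under the crank), pedestal anvil. It turns about the vertical either way without stops; about 0.12 N m of friction holds it where it is left. Origin: on its axis, 18 mm above the bench; z up, its -x axis points to the vee anvil's bore
- crank_top (a point): centre of the top of the crank's grip, 222 mm above the bench: an upright black round grip, 44 mm high, 17 to 19 mm thick, spinning freely on its own axis. It stands 50 mm from the rotor's axis on a flat dark arm (top 176 mm above the bench) and goes round a level circle with the rotor; some 3 N turns it. Seen from above it is 144 degrees clockwise of the vee anvil
- vee_anvil: the wanted anvil, steel, 0.2 to 0.3 kg: shank 20 mm thick, 13 mm long; round flange 44 mm across (13 to 20 mm); round head 34 mm across (20 to 42 mm) with a right-angled groove 18 mm wide, 9 mm deep across its top. Origin: centre of the shank's free end; z from shank to head, y along the groove. In its bore it leans outward, z 35 degrees from vertical, straight away from the rotor's axis
- vee_anvil_bore (a point): centre of the mouth of the vee anvil's bore (23 mm wide, 14 mm deep, in a boss 34 mm across; the shank is loose in it and the flange rests on the boss). It goes round with the rotor, 80 mm from the axis, 71 mm above the bench; the seated anvil's origin lies 13 mm down the bore
- flat_anvil: plain flat anvil: shank 20 x 13 mm and a round plate 50 mm across, 15 mm thick; stays in its bore. Origin: centre of the shank's free end, z from shank to plate
- spot_anvil: spot anvil: same shank and flange as the vee anvil, then a cone that ends in a 12 mm round spot, 40 mm long in all; stays in its bore. Origin: centre of the shank's free end, z from shank to spot
- pedestal_anvil: pedestal anvil: same shank and flange, then a plain column 20 mm across, 44 mm long in all; stays in its bore. Origin: centre of the shank's free end, z from shank to column. The fifth bore is empty
- flat_anvil_bore (a point): centre of the mouth of the bore that holds the flat anvil, in the plane of the boss's end face; it goes round with the rotor, 80 mm from the axis and 71 mm above the bench
- spot_anvil_bore (a point): centre of the mouth of the bore that holds the spot anvil, in the plane of the boss's end face; it goes round with the rotor, 80 mm from the axis and 71 mm above the bench
- pedestal_anvil_bore (a point): centre of the mouth of the bore that holds the pedestal anvil, in the plane of the boss's end face; it goes round with the rotor, 80 mm from the axis and 71 mm above the bench
- tray: loose open grey parts tray, 75 mm (its x) x 110 mm (its y) x 22 mm high outside, walls and floor 2 mm thick, about 0.18 kg. Origin: centre of its underside, z up. The pins stand near its -y end, the rest of its floor is free; the anvil fits at its centre or a little to +y. A black machine plinth, 92 mm high, stands 85 mm or more beyond its centre, on its +x side
- pin_1: steel gauge pin 12 mm across, 30 mm high, standing in the tray about 40 mm to -y of its centre. Origin: centre of its lower end, z along the pin
- pin_2: the second pin, alike, beside the first, about 34 mm from it
- loupe: bystander: black eye loupe, 32 mm across, 26 mm high, on the bench. Origin: centre of its underside
- ring_front: bystander: steel bearing ring 90 mm across, 18 mm high, lying on the bench in front. Origin: centre of its underside
- ring_back: bystander: steel bearing ring 86 mm across, 16 mm high, lying on the bench behind. Origin: centre of its underside
Not all that is in view belongs to the job. What is shaped like the spot_anvil but turquoise is not meant.

How it is judged:
On the way, in this order (a step that is already met when the one before it is completed fails the run):
1. the vee anvil, still in its bore, is turned to the pointer in the window (bore mouth within 22 mm of the mark) (distance between vee_anvil_bore and window_mark below 0.022 m and distance between vee_anvil and vee_anvil_bore below 0.02 m), for 0.2 s.
2. it is drawn out of the bore there, in the gripper, with the bore still at the window (within 35 mm of the mark) (distance between vee_anvil and vee_anvil_bore above 0.035 m and distance between vee_anvil_bore and window_mark below 0.035 m and contact force between the fingers and vee_anvil above 0.5 N), for 0.1 s.
3. it is lowered to the tray's floor (within 10 mm) while still held (z of vee_anvil in the frame of tray below 0.012 m and x of vee_anvil in the frame of tray between -0.03 and 0.03 m and y of vee_anvil in the frame of tray between -0.045 and 0.045 m and angle between vee_anvil's own z axis and vertical below 0.35 rad and contact force between the fingers and vee_anvil above 0.5 N), for 0.1 s.
At the end, for the whole second after the job is handed in: The vee anvil stands upright (within 7 degrees), shank on the tray's floor, inside its walls, at rest; both pins stand in the tray, which lies flat; the other anvils sit in their bores (within 9 mm of home); loupe and rings are within 40 mm of where they were (z of vee_anvil in the frame of tray between -0.002 and 0.006 m and x of vee_anvil in the frame of tray between -0.027 and 0.027 m and y of vee_anvil in the frame of tray between -0.044 and 0.044 m and angle between vee_anvil's own z axis and vertical below 0.12 rad and linear speed of vee_anvil below 0.02 m/s and angle between tray's own z axis and vertical below 0.05 rad and angle between each of pin_1, pin_2's own z axis and vertical below 0.2 rad and z of each of pin_1, pin_2 in the frame of tray below 0.008 m and distance between flat_anvil and flat_anvil_bore below 0.022 m and distance between spot_anvil and spot_anvil_bore below 0.022 m and distance between pedestal_anvil and pedestal_anvil_bore below 0.022 m and distance of each of loupe, ring_front, ring_back from where it was at the start of the episode below 0.04 m); the robot touches nothing.
It fails at once if another anvil comes out of its bore (distance between flat_anvil and flat_anvil_bore above 0.035 m or distance between spot_anvil and spot_anvil_bore above 0.035 m or distance between pedestal_anvil and pedestal_anvil_bore above 0.035 m).
It fails at once if a pin is knocked over (angle between any of pin_1, pin_2's own z axis and vertical above 0.6 rad).
It fails at once if the vee anvil is dropped: it lies on its side while nothing holds it (angle between vee_anvil's own z axis and vertical above 1.2 rad and contact force between the fingers and vee_anvil below 0.1 N).
It also fails if it takes over 51 s, if anything falls off the work surface, if the arm or the gripper's body presses on something with over 40 N, if the wrist force passes 120 N, or if a joint passes its speed limit or range.

## Working session

There is one attempt and no reset: what is moved stays moved. The work goes in short steps, Python scripts to look and compute and a tool call to move; the robot and the scene stay as the last step left them, time stands still between calls to the robot, and variables do not carry over. Pictures are saved under pics/ and viewed, and the job is handed in when it is done.

Besides the shell and the picture viewer there is one more tool, called after "Request:" by a JSON object that holds its "name" and its "arguments". step_arm: Moves the arm, as the interface text tells. Its arguments: {"type":"object","properties":{"plan":{"type":"array"},"squeeze":{"type":"number"}},"required":["plan"]}

```bash
ls; mkdir -p pics
cat > h.py <<'E'
from station import arm
import numpy as np, cv2
def cal(n):
    c=arm.calibration(n); f=192/np.tan(np.radians(c['vfov'])/2) 
    return f,c['cx'],c['cy'],np.array(c['R']),np.array(c['t'])
def ray(n,p):
    f,cx,cy,R,t=cal(n); d=R.T@np.array([(p[0]-cx)/f,(p[1]-cy)/f,1]); o=-R.T@t; return o,d/np.linalg.norm(d)
def atz(n,p,z):
    o,d=ray(n,p); return o+d*(z-o[2])/d[2]
def proj(n,X):
    f,cx,cy,R,t=cal(n); c=R@np.array(X)+t; return np.array([f*c[0]/c[2]+cx,f*c[1]/c[2]+cy])
def tri(ps):
    A=np.zeros((3,3));b=np.zeros(3)
    for n,p in ps:
        o,d=ray(n,p);M=np.eye(3)-np.outer(d,d);A+=M;b+=M@o
    return np.linalg.solve(A,b)
def shot(n,f):
    im=arm.read_camera(n); cv2.imwrite('pics/'+f,im[:,:,::-1]); return im
E
python3 - <<'E'
from h import *
np.set_printoptions(precision=4,suppress=True)
s=arm.get_state(); print(s)
for n in ['side','top']:
    shot(n,n+'0.png'); print(n,arm.calibration(n))
E
```

```text
pics
{'t': 0.0, 'qpos': array([ 1.218 ,  0.0533,  1.6143, -0.    ,  1.476 , -0.119 ]), 'joint_velocities': array([-0.0004, -0.0018, -0.    ,  0.0013,  0.001 , -0.0014]), 'joint_torque': array([  0.0022, -39.3689, -37.0176,  -0.    ,   0.0072,   0.    ]), 'ee_pos': array([0.1446, 0.6074, 0.2301]), 'eef_rot': array([[-0.9728,  0.2317, -0.0007],
       [ 0.2317,  0.9728, -0.0019],
       [ 0.0002, -0.002 , -1.    ]]), 'wrist_force': array([-0.2301,  0.0237, -0.4495]), 'torque': array([-0.0331, -0.0025,  0.0051]), 'width': 1.0005682838649903}
side {'vfov': 47.15487178827608, 'cx': 254.99536926734808, 'cy': 196.8926956074288, 'R': array([[ 0.8432, -0.5375,  0.0031],
       [-0.2496, -0.3967, -0.8834],
       [ 0.476 ,  0.7441, -0.4687]]), 't': array([-0.513 ,  0.2388,  1.5325])}
top {'vfov': 55.17589247823987, 'cx': 256.0745280712072, 'cy': 189.47738303499236, 'R': array([[ 0.0033, -1.    ,  0.0076],
       [-0.996 , -0.004 , -0.0889],
       [ 0.0889, -0.0073, -0.996 ]]), 't': array([-0.1041,  0.5936,  1.2588])}
```

View pics/side0.png

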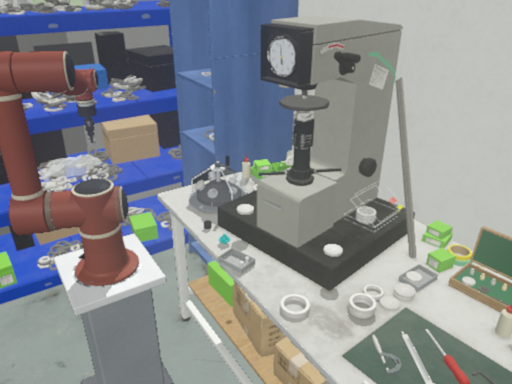

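View pics/top0.png

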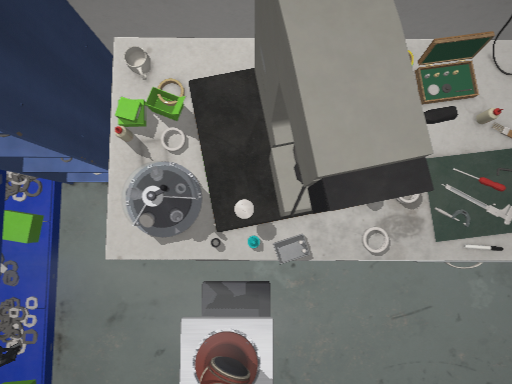

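Run:
```python
from h import *
for c in ['top','side']:
  for n in ['magazine','magazine_axis','window_mark','crank_top','vee_anvil','vee_anvil_bore','tray','pin_1','loupe','ring_front','ring_back','spot_anvil_bore','flat_anvil_bore','pedestal_anvil_bore']:
    print(c,n,[(np.round(r['point'],1).tolist(),round(float(r['conf']),2)) for r in arm.mark_of(c,n)[:3]])
print(arm.get_state()['t'])
```

```text
top magazine [([163.2, 199.1], 0.63)]
top magazine_axis [([148.7, 194.7], 0.57)]
top window_mark [([166.4, 219.2], 0.66)]
top crank_top [([285.8, 249.8], 0.73), ([162.5, 189.8], 0.38)]
top vee_anvil []
top vee_anvil_bore [([134.6, 192.5], 0.58)]
top tray [([287.4, 246.5], 0.92)]
top pin_1 [([216.5, 244.0], 0.15)]
top loupe [([217.6, 245.0], 0.53), ([287.1, 245.9], 0.36)]
top ring_front [([174.6, 214.0], 0.6)]
top ring_back [([170.7, 139.0], 0.54)]
top spot_anvil_bore [([175.2, 214.7], 0.73)]
top flat_anvil_bore [([147.2, 221.0], 0.63)]
top pedestal_anvil_bore [([150.4, 191.6], 0.73), ([167.9, 217.4], 0.26)]
side magazine [([218.9, 199.0], 0.7), ([213.9, 195.1], 0.48)]
side magazine_axis [([216.9, 159.0], 0.89)]
side window_mark [([203.0, 193.1], 0.88)]
side crank_top [([225.2, 151.9], 0.48)]
side vee_anvil [([212.3, 178.3], 0.57), ([247.6, 263.8], 0.43)]
side vee_anvil_bore [([215.1, 175.5], 0.63), ([218.2, 199.2], 0.16)]
side tray [([235.2, 259.8], 0.85)]
side pin_1 [([214.0, 193.3], 0.63), ([242.3, 269.8], 0.61)]
side loupe [([206.0, 224.8], 0.58)]
side ring_front [([294.4, 311.6], 0.94)]
side ring_back [([202.6, 188.1], 0.19)]
side spot_anvil_bore [([218.7, 191.5], 0.76)]
side flat_anvil_bore [([198.2, 186.0], 0.66), ([233.6, 260.4], 0.48)]
side pedestal_anvil_bore []
1.5
```

Run:
```python
import cv2
a=cv2.imread('pics/side0.png')[140:290,160:310]; b=cv2.imread('pics/top0.png')[130:280,110:320]
cv2.imwrite('pics/sz.png',cv2.resize(a,None,fx=4,fy=4,interpolation=2)); cv2.imwrite('pics/tz.png',cv2.resize(b,None,fx=3.8,fy=3.8,interpolation=2))
```

```text
(no output)
```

View pics/sz.png

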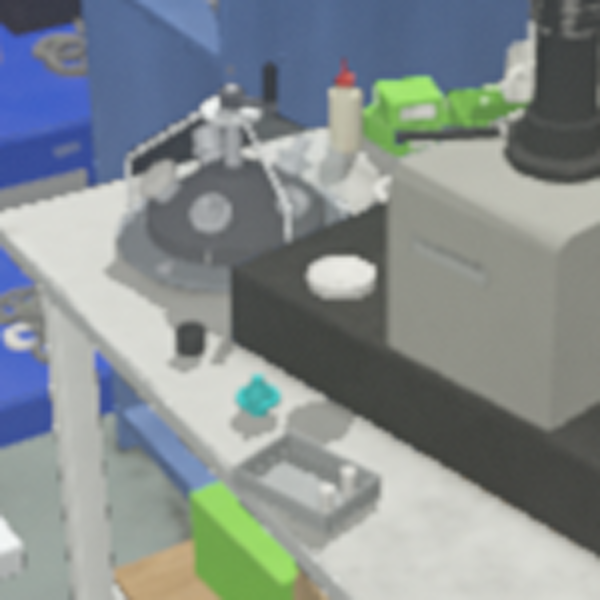

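View pics/tz.png

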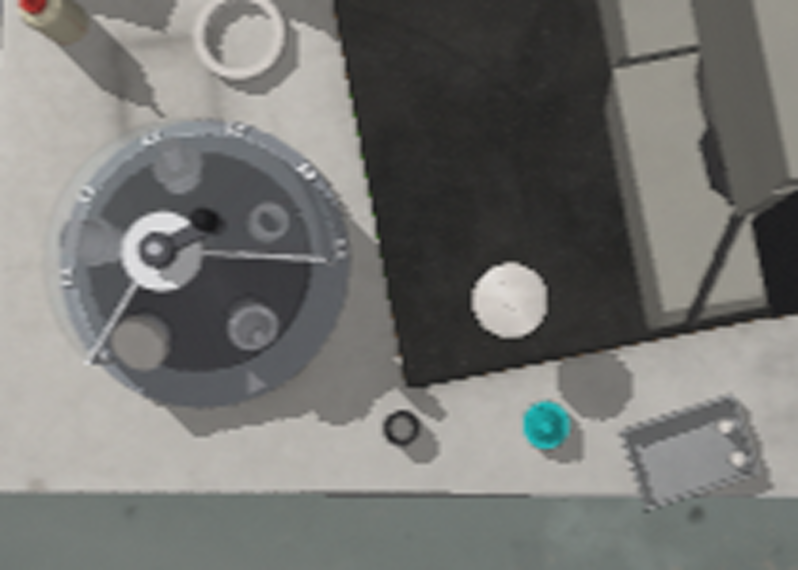

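Run:
```python
from h import *
np.set_printoptions(precision=4,suppress=True)
Z=lambda p:(110+p[0]/3.8,130+p[1]/3.8)
S=lambda p:(160+p[0]/4,140+p[1]/4)
print('base circle pts',[atz('top',Z(p),0.016)[:2] for p in [(205,407),(348,260),(60,255),(200,120)]])
print('axis @collar/hub', atz('top',Z((160,250)),.18), )
print('axis tri',tri([('top',(148.7,194.7)),('side',(216.9,159))]),tri([('top',Z((160,250))),('side',S((231,95)))]))
print('crank',atz('top',Z((204,219)),.222),tri([('top',Z((204,219))),('side',S((270,65)))]))
print('pointer',atz('top',Z((255,380)),.02))
print('vee',atz('top',Z((97,240)),.09),'flat',atz('top',Z((140,340)),.09),'spot',atz('top',Z((252,325)),.09),'ped',atz('top',Z((180,165)),.09))
print('tray',[atz('top',Z(p),.022) for p in [(622,435),(735,397),(770,488),(650,508)]],atz('top',(287.4,246.5),0.0),atz('side',(235.2,259.8),0))
print('pins',atz('top',Z((726,427)),.032),atz('top',Z((740,458)),.032), atz('side',S((349,472)),.032),atz('side',S((327,488)),.032))
print('loupe',atz('top',Z((403,427)),.026),'turq',atz('top',Z((547,425)),.02))
print('plinth',atz('top',Z((408,386)),.092),atz('top',Z((798,312)),.092))
```

```text
base circle pts [array([0.4272, 0.2181]), array([0.5626, 0.0895]), array([0.5663, 0.3555]), array([0.693 , 0.2296])]
axis @collar/hub [0.5596 0.2182 0.18  ]
axis tri [0.5606 0.2256 0.1934] [0.5597 0.2201 0.1737]
crank [0.581  0.1731 0.222 ] [0.5815 0.1733 0.22  ]
pointer [0.452  0.1721 0.02  ]
vee [0.5745 0.2981 0.09  ] flat [0.4877 0.2581 0.09  ] spot [0.501  0.1614 0.09  ] ped [0.6408 0.2276 0.09  ]
tray [array([ 0.4033, -0.1637,  0.022 ]), array([ 0.438 , -0.2672,  0.022 ]), array([ 0.3559, -0.2984,  0.022 ]), array([ 0.3376, -0.1891,  0.022 ])] [ 0.395  -0.2133  0.    ] [ 0.392  -0.2085 -0.    ]
pins [ 0.4113 -0.2574  0.032 ] [ 0.3835 -0.2699  0.032 ] [ 0.4108 -0.26    0.032 ] [ 0.3829 -0.2696  0.032 ]
loupe [0.4101 0.0357 0.026 ] turq [ 0.412  -0.0952  0.02  ]
plinth [0.4489 0.0252 0.092 ] [ 0.5139 -0.3131  0.092 ]
```

Request:
{"name": "step_arm", "arguments": {"plan": [[[-1,-0.03,-0.018,-0.02,0,0,0],[-1,-0.07,-0.043,-0.03,0,0,0],[-1,-0.11,-0.067,-0.035,0,0,0],[-1,-0.15,-0.092,-0.035,0,0,0],[-1,-0.19,-0.116,-0.035,0,0,0],[-1,-0.23,-0.14,-0.035,0,0,0],[-1,-0.27,-0.165,-0.035,0,0,0],[-1,-0.31,-0.19,-0.035,0,0,0],[-1,-0.35,-0.214,-0.035,0,0,0],[-1,-0.38,-0.232,-0.035,0,0,0]]], "squeeze": 20}}

```text
t: 2.5
ee_pos: [0.4623, 0.2922, 0.2665]
eef_rot: [[-0.972, 0.233, 0.001], [0.233, 0.972, -0.0], [-0.001, 0.0, -1.0]]
wrist_force: [-0.0, 0.3, 0.3]
width: 1.0
```

```bash
cat >> h.py <<'E'
def to(X,R=None):
    s=arm.get_state(); A=s['eef_rot']; print('shift',np.round(A.T@(np.array(X)-s['ee_pos']),4))
    if R is not None: print('rotvec',np.round(cv2.Rodrigues(A.T@np.array(R))[0].ravel(),4))
def st():
    s=arm.get_state(); print(round(s['t'],2),np.round(s['ee_pos'],4),'q',np.round(s['qpos'],3),'F',np.round(s['wrist_force'],1),'w',round(s['width'],3)); print(np.round(s['eef_rot'],3))
E
python3 - <<'E'
from h import *
st(); to([.581,.1732,.262])
E
python3 - <<'E'
import cv2
b=cv2.imread('pics/top0.png')[225:275,265:325]
cv2.imwrite('pics/tray.png',cv2.resize(b,None,fx=12,fy=12,interpolation=2))
E
```

```text
2.5 [0.4623 0.2922 0.2665] q [ 0.428 -0.154  1.753 -0.     1.541 -0.908] F [-0.   0.3  0.3] w 1.0
[[-0.972  0.233  0.001]
 [ 0.233  0.972 -0.   ]
 [-0.001  0.    -1.   ]]
shift [-0.1432 -0.088   0.0046]
```

View pics/tray.png

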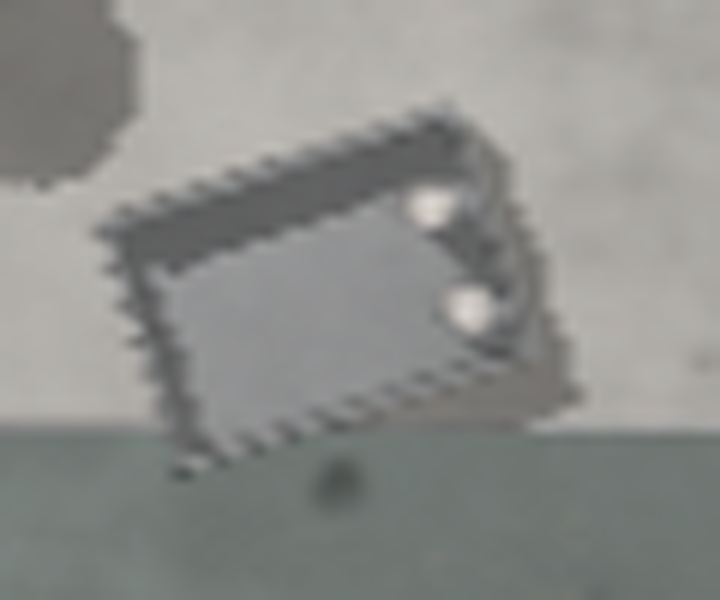

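Run:
```python
from h import *
P=lambda p:atz('top',(265+p[0]/12,225+p[1]/12),.022)
c=[P((105,228)),P((455,105)),P((545,345)),P((195,468))];print(np.round(c,4),np.round(np.mean(c,0),4))
print(np.linalg.norm(c[0]-c[1]),np.linalg.norm(c[0]-c[3]))
```

```text
[[ 0.4049 -0.1639  0.022 ]
 [ 0.4405 -0.2654  0.022 ]
 [ 0.3718 -0.2909  0.022 ]
 [ 0.3366 -0.1897  0.022 ]] [ 0.3884 -0.2275  0.022 ]
0.10758175997724888 0.07304150773875799
```

Request:
{"name": "step_arm", "arguments": {"plan": [[[-1,-0.04,-0.025,0,0,0,0],[-1,-0.08,-0.05,0,0,0,0],[-1,-0.12,-0.074,0,0,0,0],[-1,-0.143,-0.088,0,0,0,0],[-1,-0.143,-0.088,0,0,0,0],[-1,-0.143,-0.088,0.02,0,0,0],[-1,-0.143,-0.088,0.04,0,0,0],[-1,-0.143,-0.088,0.06,0,0,0],[-1,-0.143,-0.088,0.078,0,0,0],[-1,-0.143,-0.088,0.078,0,0,0]]]}}

```text
t: 3.5
ee_pos: [0.5783, 0.1738, 0.1852]
eef_rot: [[-0.973, 0.232, -0.005], [0.232, 0.973, -0.001], [0.005, -0.002, -1.0]]
wrist_force: [0.1, 0.4, -1.0]
width: 0.998
```

Run:
```python
from h import *
st(); 
im=shot('side','s1.png')[130:210,170:270]; im2=shot('top','t1.png')[150:250,110:220]
cv2.imwrite('pics/s1z.png',cv2.resize(im[:,:,::-1],None,fx=6,fy=6,interpolation=2))
```

```text
3.5 [0.5783 0.1738 0.1852] q [ 0.169  0.039  1.705  0.     1.403 -1.168] F [ 0.1  0.4 -1. ] w 0.998
[[-0.973  0.232 -0.005]
 [ 0.232  0.973 -0.001]
 [ 0.005 -0.002 -1.   ]]
```

View pics/s1z.png

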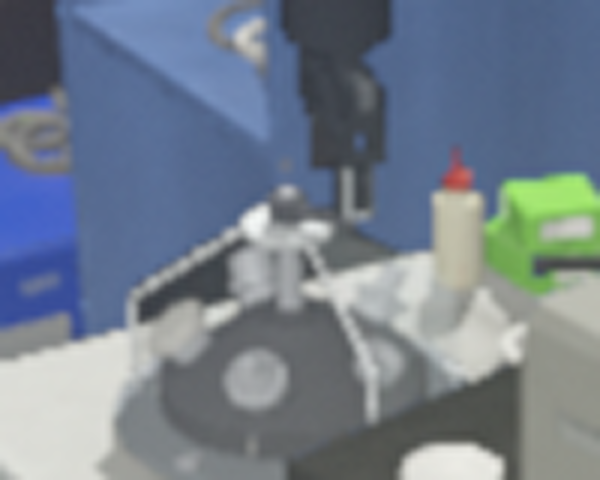

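Request:
{"name": "step_arm", "arguments": {"plan": [[[1,-0.002,0,0,0,0,0],[1,-0.002,0,0,0,0,0],[1,-0.002,0,0,0,0,0],[1,-0.002,0,0,0,0,0],[1,-0.002,0,0,0,0,0],[1,-0.002,0,0,0,0,0],[1,-0.002,0,0,0,0,0],[1,-0.002,0,0,0,0,0],[1,-0.002,0,0,0,0,0],[1,-0.002,0,0,0,0,0]]], "squeeze": 20}}

```text
t: 4.6
ee_pos: [0.5821, 0.1768, 0.1907]
eef_rot: [[-0.973, 0.231, 0.001], [0.231, 0.973, 0.007], [0.001, 0.007, -1.0]]
wrist_force: [-3.7, 10.3, 4.9]
width: 0.206
```

Run:
```python
from h import *
st(); s=arm.get_state(); A=s['eef_rot'];p=s['ee_pos']
C=np.array([.5605,.2205]); a0=np.degrees(np.arctan2(*(p[:2]-C)[::-1])); print(a0,np.linalg.norm(p[:2]-C))
for a in range(0,131,6):
    t=np.radians(-66.6+a); X=np.array([C[0]+.05*np.cos(t),C[1]+.05*np.sin(t),p[2]])
    X0=np.array([C[0]+.05*np.cos(np.radians(-66.6)),C[1]+.05*np.sin(np.radians(-66.6)),p[2]])
    print(a,np.round(A.T@(X-X0),3))
```

```text
4.6 [0.5821 0.1768 0.1907] q [ 0.169  0.04   1.695  0.007  1.405 -1.169] F [-3.7 10.3  4.9] w 0.206
[[-0.973  0.231  0.001]
 [ 0.231  0.973  0.007]
 [ 0.001  0.007 -1.   ]]
-63.66049239320192 0.04871408377106555
0 [0. 0. 0.]
6 [-0.004  0.003  0.   ]
12 [-0.008  0.007  0.   ]
18 [-0.011  0.011  0.   ]
24 [-0.014  0.016  0.   ]
30 [-0.016  0.02   0.   ]
36 [-0.018  0.025  0.   ]
42 [-0.019  0.03   0.   ]
48 [-0.02   0.035  0.   ]
54 [-0.02   0.041  0.   ]
60 [-0.02   0.046  0.   ]
66 [-0.019  0.051  0.   ]
72 [-0.017  0.056  0.   ]
78 [-0.015  0.061  0.   ]
84 [-0.013  0.066  0.   ]
90 [-0.01   0.07   0.001]
96 [-0.007  0.074  0.001]
102 [-0.003  0.078  0.001]
108 [0.001 0.081 0.001]
114 [0.006 0.084 0.001]
120 [0.01  0.086 0.001]
126 [0.015 0.088 0.001]
```

Request:
{"name": "step_arm", "arguments": {"plan": [[[1,-0.004,0.003,0,0,0,0],[1,-0.008,0.007,0,0,0,0],[1,-0.011,0.012,0,0,0,0],[1,-0.014,0.017,0,0,0,0],[1,-0.016,0.022,0,0,0,0],[1,-0.017,0.026,0,0,0,0],[1,-0.018,0.031,0,0,0,0],[1,-0.019,0.036,0,0,0,0],[1,-0.0195,0.041,0,0,0,0],[1,-0.0195,0.044,0,0,0,0]]]}}

```text
t: 5.6
ee_pos: [0.6145, 0.2131, 0.1908]
eef_rot: [[-0.973, 0.233, 0.008], [0.233, 0.973, 0.004], [-0.007, 0.006, -1.0]]
wrist_force: [10.9, -5.3, -5.2]
width: 0.204
```

Run:
```python
from h import *
st(); s=arm.get_state(); A=s['eef_rot'];p=s['ee_pos']
C=np.array([.5605,.2205]); d=p[:2]-C; a0=np.degrees(np.arctan2(d[1],d[0])); print(a0,np.linalg.norm(d))
im=shot('top','t2.png')[150:250,100:220]
cv2.imwrite('pics/t2z.png',cv2.resize(im[:,:,::-1],None,fx=5,fy=5,interpolation=2))
```

```text
5.6 [0.6145 0.2131 0.1908] q [ 0.219  0.132  1.596  0.002  1.404 -1.118] F [10.9 -5.3 -5.2] w 0.204
[[-0.973  0.233  0.008]
 [ 0.233  0.973  0.004]
 [-0.007  0.006 -1.   ]]
-7.847672040659527 0.054475916847035136
```

View pics/t2z.png

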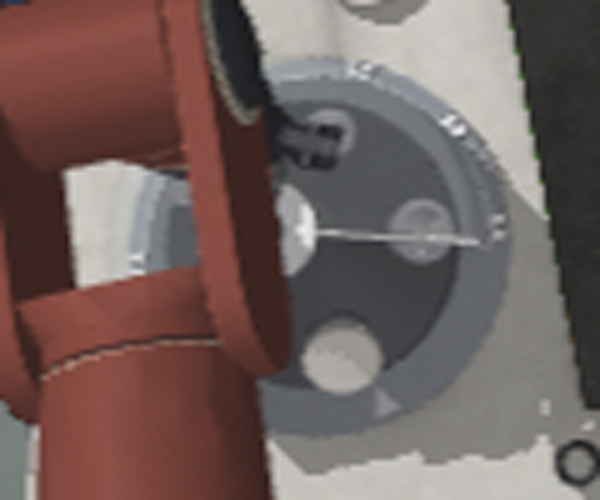

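Run:
```python
from h import *
s=arm.get_state(); A=s['eef_rot'];p=s['ee_pos']
C=np.array([.5635,.222])
for a in np.linspace(-9,60,11):
    t=np.radians(a); X=np.array([C[0]+.05*np.cos(t),C[1]+.05*np.sin(t),p[2]])
    print(a,np.round(A.T@(X-p),4))
```

```text
-9.0 [ 0.0018 -0.0001 -0.    ]
-2.0999999999999996 [0.0026 0.0059 0.    ]
4.800000000000001 [0.0042 0.0117 0.0001]
11.700000000000003 [0.0064 0.0173 0.0001]
18.6 [0.0093 0.0226 0.0001]
25.5 [0.0128 0.0275 0.0001]
32.400000000000006 [0.0168 0.0319 0.0001]
39.300000000000004 [0.0214 0.0358 0.0001]
46.2 [0.0264 0.0392 0.0001]
53.1 [0.0317 0.0419 0.0001]
60.0 [0.0374 0.044  0.    ]
```

Request:
{"name": "step_arm", "arguments": {"plan": [[[1,0.001,0.006,0,0,0,0],[1,0.0027,0.012,0,0,0,0],[1,0.005,0.017,0,0,0,0],[1,0.0078,0.0226,0,0,0,0],[1,0.0113,0.0275,0,0,0,0],[1,0.0153,0.032,0,0,0,0],[1,0.02,0.036,0,0,0,0],[1,0.025,0.039,0,0,0,0],[1,0.03,0.042,0,0,0,0],[1,0.036,0.044,0,0,0,0]]]}}

```text
t: 6.65
ee_pos: [0.5925, 0.2667, 0.1909]
eef_rot: [[-0.972, 0.233, 0.017], [0.233, 0.972, 0.01], [-0.014, 0.013, -1.0]]
wrist_force: [9.7, 6.6, -5.8]
width: 0.204
```

Run:
```python
from h import *
st(); s=arm.get_state(); A=s['eef_rot'];p=s['ee_pos']
for C in ([.5605,.2205],[.5635,.222]):
  d=p[:2]-C; a0=np.degrees(np.arctan2(d[1],d[0])); print(a0,np.linalg.norm(d))
im=shot('top','t3.png')[150:250,100:220]; im2=shot('side','s3.png')[130:210,170:270]
cv2.imwrite('pics/t3z.png',np.vstack([cv2.resize(im[:,:,::-1],(600,300),interpolation=2)*0+cv2.resize(im[40:90][:,:,::-1],(600,250) if 0 else (600,300),interpolation=2),cv2.resize(im2[20:,:,::-1][:50],(600,300),interpolation=2)]))
for c in ['side','top']:
  for n in ['vee_anvil_bore','vee_anvil','window_mark','crank_top']:
    print(c,n,[(np.round(r['point'],1).tolist(),round(float(r['conf']),2)) for r in arm.mark_of(c,n)[:2]])
```

```text
6.65 [0.5925 0.2667 0.1909] q [ 0.307  0.125  1.605  0.004  1.394 -1.03 ] F [ 9.7  6.6 -5.8] w 0.204
[[-0.972  0.233  0.017]
 [ 0.233  0.972  0.01 ]
 [-0.014  0.013 -1.   ]]
55.26797898264918 0.05617168353136907
57.00136806923164 0.05325409711692247
side vee_anvil_bore [([207.0, 191.3], 0.82)]
side vee_anvil [([207.4, 193.3], 0.54)]
side window_mark [([204.4, 191.9], 0.82)]
side crank_top [([236.4, 180.1], 0.34)]
top vee_anvil_bore [([167.4, 218.9], 0.63), ([164.6, 199.9], 0.61)]
top vee_anvil [([169.6, 217.2], 0.71)]
top window_mark [([168.4, 218.1], 0.66)]
top crank_top []
```

View pics/t3z.png

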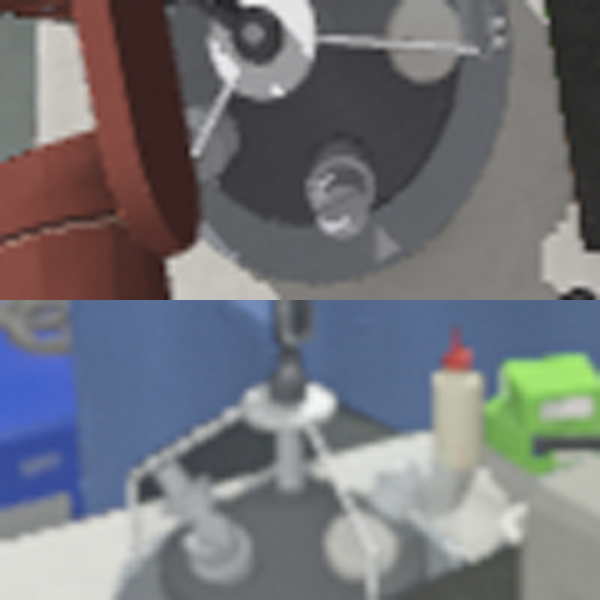

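Run:
```python
from h import *
np.set_printoptions(precision=4,suppress=True)
C=np.array([.5615,.2215])
for nm,a,b in [('vb',(167.4,218.9),(207,191.3)),('wm',(168.4,218.1),(204.4,191.9)),('va',(169.6,217.2),(207.4,193.3))]:
  X=tri([('top',a),('side',b)]);d=X[:2]-C
  print(nm,X,np.degrees(np.arctan2(d[1],d[0])),np.hypot(*d), atz('top',a,.071), atz('side',b,.071))
for ang in (197,201,204):
  u=np.array([np.cos(np.radians(ang)),np.sin(np.radians(ang))])
  for r,z in [(.08,.071),(.0966,.0948),(.109,.016),(.134,.016)]: print(ang,r,proj('top',[*(C+r*u),z]),proj('side',[*(C+r*u),z]))
# zooms
a=cv2.imread('pics/t3.png')[195:240,130:190]; b=cv2.imread('pics/s3.png')[165:215,180:250]
cv2.imwrite('pics/z3.png',np.hstack([cv2.resize(a,None,fx=7,fy=7,interpolation=2)[:315],cv2.resize(b,None,fx=5.3,fy=6.3,interpolation=2)[:315]]))
```

```text
vb [0.4898 0.195  0.0713] -159.68925215522745 0.07646642858511239 [0.49   0.1949 0.071 ] [0.4899 0.1957 0.071 ]
wm [0.486  0.1959 0.0686] -161.28926743621597 0.07968075356581868 [0.4927 0.1916 0.071 ] [0.478  0.1966 0.071 ]
va [0.4929 0.1914 0.0622] -156.2850664086126 0.07495210891130731 [0.4957 0.1877 0.071 ] [0.4829 0.1782 0.071 ]
197 0.08 [166.4088 220.3932] [205.7146 191.3605]
197 0.0966 [166.0618 225.2204] [202.5831 187.7046]
197 0.109 [172.3551 228.4573] [201.4421 205.1281]
197 0.134 [174.2951 235.3643] [197.1348 207.2919]
201 0.08 [168.0024 219.8535] [206.66   191.7365]
201 0.0966 [168.0261 224.5541] [203.7325 188.157 ]
201 0.109 [174.4364 227.7503] [202.7171 205.6695]
201 0.134 [176.8572 234.492 ] [198.7054 207.9699]
204 0.08 [169.172  219.3769] [207.4116 191.9973]
204 0.0966 [169.4677 223.966 ] [204.6476 188.4709]
204 0.109 [175.9635 227.1262] [203.7328 206.0454]
204 0.134 [178.737 233.722] [199.9587 208.441 ]
```

View pics/z3.png

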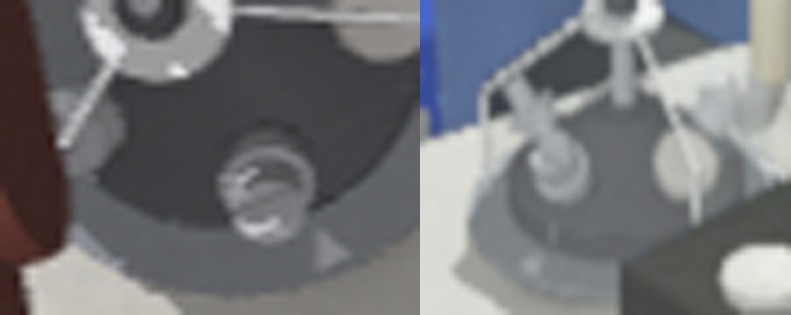

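Request:
{"name": "step_arm", "arguments": {"plan": [[[-1,0,0,0,0,0,0],[-1,0,0,0,0,0,0],[-1,0,0,0,0,0,0],[-1,0,0,0,0,0,0],[-1,0,0,0,0,0,0],[-1,0,0,0,0,0,0],[-1,0,0,-0.03,0,0,0],[-1,0,0,-0.06,0,0,0],[-1,0,0,-0.09,0,0,0],[-1,0,0,-0.1,0,0,0]]]}}

```text
t: 8.15
ee_pos: [0.5907, 0.2671, 0.2955]
eef_rot: [[-0.973, 0.232, 0.018], [0.232, 0.973, 0.014], [-0.014, 0.017, -1.0]]
wrist_force: [0.8, -0.7, 0.8]
width: 0.997
```

Run:
```python
from h import *
st()
a=shot('top','t4.png')[200:240,145:190]; b=shot('side','s4.png')[170:215,185:235]
cv2.imwrite('pics/z4.png',np.hstack([cv2.resize(a,(400,360),interpolation=2),cv2.resize(b,(400,360),interpolation=2)])[:,:,::-1])
```

```text
8.15 [0.5907 0.2671 0.2955] q [ 0.307  0.063  1.496  0.008  1.561 -1.03 ] F [ 0.8 -0.7  0.8] w 0.997
[[-0.973  0.232  0.018]
 [ 0.232  0.973  0.014]
 [-0.014  0.017 -1.   ]]
```

View pics/z4.png

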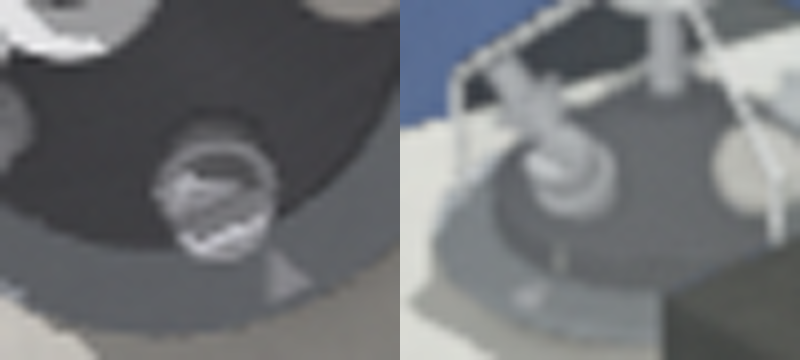

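```bash
cat >> h.py <<'E'
th=np.radians(201); u=np.array([np.cos(th),np.sin(th),0]); k=np.array([0,0,1.]); L=np.radians(35)
a=np.sin(L)*u+np.cos(L)*k
M=np.array([.4878,.1934,.071])
zt=-a; yt=-u*np.cos(L)+k*np.sin(L); xt=np.cross(yt,zt); RT=np.column_stack([xt,yt,zt])
E
python3 - <<'E'
from h import *
print(np.round(RT,3))
for s in (.08,.1): print(M+s*a); to(M+s*a,RT)
E
```

```text
[[-0.358  0.765  0.535]
 [ 0.934  0.294  0.206]
 [ 0.     0.574 -0.819]]
[0.44496162 0.17695589 0.13653216]
shift [ 0.1223 -0.1237  0.1531]
rotvec [-0.541  -0.2924  0.9388]
[0.43425203 0.17284486 0.1529152 ]
shift [ 0.1315 -0.1299  0.1365]
rotvec [-0.541  -0.2924  0.9388]
```

Request:
{"name": "step_arm", "arguments": {"plan": [[[-1,0.02,-0.02,0,-0.06,-0.03,0.1],[-1,0.05,-0.05,0,-0.12,-0.065,0.21],[-1,0.08,-0.08,0.01,-0.18,-0.097,0.313],[-1,0.1,-0.1,0.02,-0.24,-0.13,0.417],[-0.8,0.12,-0.12,0.03,-0.3,-0.162,0.521],[-0.6,0.1315,-0.13,0.045,-0.36,-0.195,0.625],[-0.5,0.1315,-0.13,0.06,-0.42,-0.227,0.73],[-0.5,0.1315,-0.13,0.075,-0.48,-0.26,0.834],[-0.5,0.1315,-0.13,0.09,-0.541,-0.2924,0.9388],[-0.5,0.1315,-0.13,0.1,-0.541,-0.2924,0.9388]]]}}

```text
t: 9.25
ee_pos: [0.4309, 0.1722, 0.1836]
eef_rot: [[-0.359, 0.768, 0.53], [0.933, 0.295, 0.205], [0.001, 0.569, -0.823]]
wrist_force: [-0.8, -0.7, -0.2]
width: 0.751
```

Run:
```python
from h import *
st()
for s in (.07,.008): to(M+s*a,RT)
im=shot('top','t5.png');b=shot('side','s5.png')
cv2.imwrite('pics/z5.png',np.hstack([cv2.resize(im[190:250,130:200],(400,343),interpolation=2),cv2.resize(b[150:220,170:250],(392,343),interpolation=2)])[:,:,::-1])
for c in ['side','top']:
  for n in ['vee_anvil_bore','vee_anvil','window_mark']:
    print(c,n,[(np.round(r['point'],1).tolist(),round(float(r['conf']),2)) for r in arm.mark_of(c,n)[:2]])
```

```text
9.25 [0.4309 0.1722 0.1836] q [ 0.14  -0.814  2.42   0.159  0.949 -0.28 ] F [-0.8 -0.7 -0.2] w 0.751
[[-0.359  0.768  0.53 ]
 [ 0.933  0.295  0.205]
 [ 0.001  0.569 -0.823]]
shift [-0.0007 -0.0145  0.0572]
rotvec [-0.0062 -0.0014  0.0001]
shift [-0.0008 -0.0142  0.1192]
rotvec [-0.0062 -0.0014  0.0001]
side vee_anvil_bore [([206.8, 187.5], 0.71)]
side vee_anvil [([204.2, 226.8], 0.75), ([209.2, 193.3], 0.38)]
side window_mark [([205.1, 190.2], 0.61), ([237.5, 181.5], 0.34)]
top vee_anvil_bore [([167.9, 215.4], 0.7)]
top vee_anvil [([170.6, 219.1], 0.55)]
top window_mark [([167.4, 217.7], 0.58), ([184.5, 192.3], 0.5)]
```

View pics/z5.png

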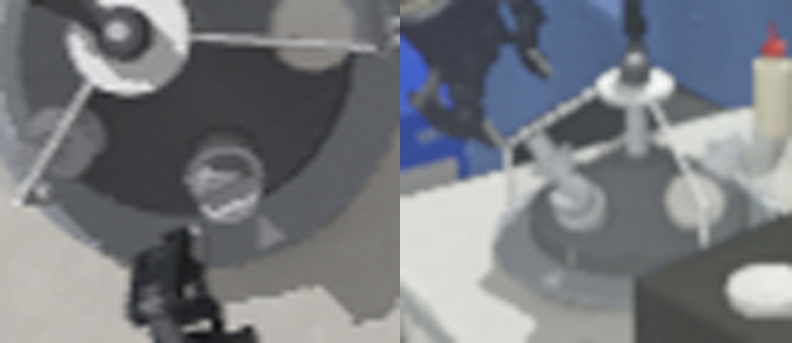

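Run:
```python
from h import *
im=cv2.imread('pics/t5.png');b=cv2.imread('pics/s5.png')
def ell(n,im,f,x0,y0):
    h,w=40,45
    z=cv2.resize(im[y0:y0+h,x0:x0+w],None,fx=f,fy=f,interpolation=2)
    for s,r,col in [(.007,.022,(0,255,0)),(.029,.017,(0,0,255))]:
        c=M+s*a; pts=[(proj(n,c+r*(np.cos(t)*xt+np.sin(t)*yt))-[x0-.5,y0-.5])*f for t in np.linspace(0,6.283,40)]
        cv2.polylines(z,[np.int32(pts)],True,col,1)
    return z
cv2.imwrite('pics/z6.png',np.hstack([ell('top',im,8,148,200),ell('side',b,8,185,168)]))
```

```text
(no output)
```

View pics/z6.png

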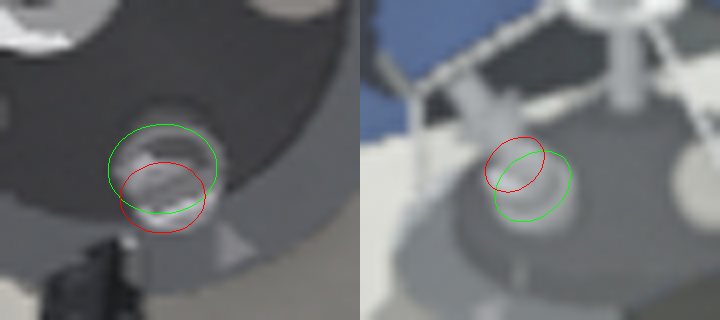

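```bash
sed -i 's/radians(201)/radians(203)/; s/^M=.*/M=np.array([.4872,.1908,.0705])/' h.py
python3 - <<'E'
from h import *
im=cv2.imread('pics/t5.png');b=cv2.imread('pics/s5.png')
def ell(n,im,f,x0,y0):
    h,w=40,45
    z=cv2.resize(im[y0:y0+h,x0:x0+w],None,fx=f,fy=f,interpolation=2)
    for s,r,col in [(.007,.022,(0,255,0)),(.029,.017,(0,0,255))]:
        c=M+s*a; pts=[(proj(n,c+r*(np.cos(t)*xt+np.sin(t)*yt))-[x0-.5,y0-.5])*f for t in np.linspace(0,6.283,40)]
        cv2.polylines(z,[np.int32(pts)],True,col,1)
    return z
cv2.imwrite('pics/z7.png',np.hstack([ell('top',im,8,148,200),ell('side',b,8,185,168)]))
st()
for s in (.07,.04,.008): to(M+s*a,RT)
E
```

```text
9.65 [0.4345 0.1723 0.1909] q [ 0.139 -0.812  2.409  0.159  0.95  -0.281] F [-0.   0.4 -0.1] w 0.754
[[-0.359  0.764  0.536]
 [ 0.933  0.294  0.206]
 [-0.     0.575 -0.818]]
shift [-0.003  -0.0234  0.0606]
rotvec [ 0.0012  0.0203 -0.0281]
shift [-0.0024 -0.0235  0.0906]
rotvec [ 0.0012  0.0203 -0.0281]
shift [-0.0018 -0.0235  0.1226]
rotvec [ 0.0012  0.0203 -0.0281]
```

View pics/z7.png

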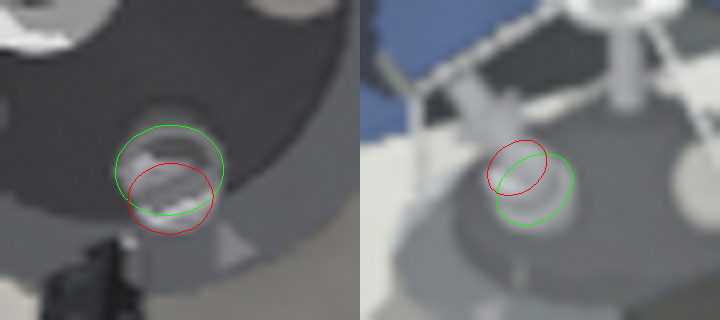

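Request:
{"name": "step_arm", "arguments": {"plan": [[[-0.5,-0.001,-0.008,0.01,0,0.01,-0.015],[-0.5,-0.003,-0.016,0.025,0,0.02,-0.028],[-0.5,-0.003,-0.0235,0.04,0,0.02,-0.028],[-0.5,-0.003,-0.0235,0.055,0,0.02,-0.028],[-0.5,-0.0025,-0.0235,0.065,0,0.02,-0.028],[-0.5,-0.0025,-0.0235,0.075,0,0.02,-0.028],[-0.5,-0.0025,-0.0235,0.085,0,0.02,-0.028],[-0.5,-0.002,-0.0235,0.093,0,0.02,-0.028],[-0.5,-0.002,-0.0235,0.1,0,0.02,-0.028],[-0.5,-0.002,-0.0235,0.1,0,0.02,-0.028]]]}}

```text
t: 10.65
ee_pos: [0.4711, 0.1841, 0.095]
eef_rot: [[-0.391, 0.754, 0.528], [0.921, 0.32, 0.224], [0.0, 0.573, -0.819]]
wrist_force: [0.3, -0.2, -0.5]
width: 0.753
```

Run:
```python
from h import *
im=shot('top','t8.png');b=shot('side','s8.png')
st()
for s in (.03,.008,): to(M+s*a,RT)
cv2.imwrite('pics/z8.png',np.hstack([cv2.resize(im[195:245,145:195],(400,400),interpolation=2),cv2.resize(b[160:210,180:230],(400,400),interpolation=2)])[:,:,::-1])
```

```text
10.75 [0.4712 0.1841 0.0958] q [ 0.143 -0.517  2.41   0.24   0.666 -0.403] F [-0.1  0.3  0.7] w 0.748
[[-0.391  0.753  0.529]
 [ 0.921  0.32   0.224]
 [-0.     0.575 -0.818]]
shift [-0.0001 -0.0003  0.0007]
rotvec [0.0012 0.0003 0.0001]
shift [-0.0001 -0.0003  0.0227]
rotvec [0.0012 0.0003 0.0001]
```

View pics/z8.png

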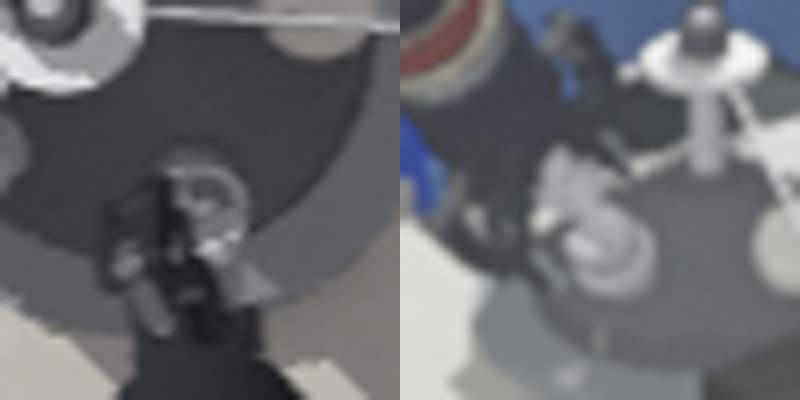

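Run:
```python
from h import *
im=cv2.imread('pics/t8.png');b=cv2.imread('pics/s8.png')
s=arm.get_state();T=s['ee_pos'];A=s['eef_rot']
def ell(n,im,f,x0,y0):
    h,w=60,50
    z=cv2.resize(im[y0:y0+h,x0:x0+w],None,fx=f,fy=f,interpolation=2)
    P=lambda X:(proj(n,X)-[x0-.5,y0-.5])*f
    for q,r,col in [(.007,.022,(0,255,0)),(.029,.017,(0,0,255))]:
        c=M+q*a; pts=[P(c+r*(np.cos(t)*xt+np.sin(t)*yt)) for t in np.linspace(0,6.283,40)]
        cv2.polylines(z,[np.int32(pts)],True,col,1)
    for sg in (1,-1):
      for yy in (.032,.046):
        for zz in (-.008,):
          cv2.polylines(z,[np.int32([P(T+A@[-.011,sg*yy,zz]),P(T+A@[.011,sg*yy,zz]),P(T+A@[.011,sg*yy,zz-.04]),P(T+A@[-.011,sg*yy,zz-.04])])],True,(255,255,0),1)
    cv2.line(z,*[tuple(int(v) for v in P(T+A@[0,0,q])) for q in (0,-.1)],(255,0,255),1)
    return z
cv2.imwrite('pics/z9.png',np.hstack([ell('top',im,8,145,190),ell('side',b,8,180,150)]))
```

```text
(no output)
```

View pics/z9.png

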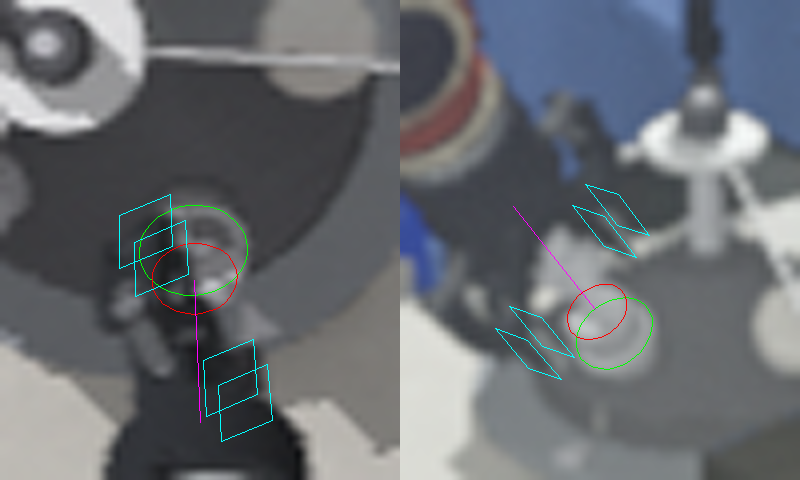

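Run:
```python
import cv2,numpy as np
im=cv2.imread('pics/t8.png');b=cv2.imread('pics/s8.png')
cv2.imwrite('pics/z10.png',np.hstack([cv2.resize(im[205:245,150:185],None,fx=11,fy=11,interpolation=2),cv2.resize(b[165:205,188:220],None,fx=11,fy=11,interpolation=2)]))
```

```text
(no output)
```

View pics/z10.png

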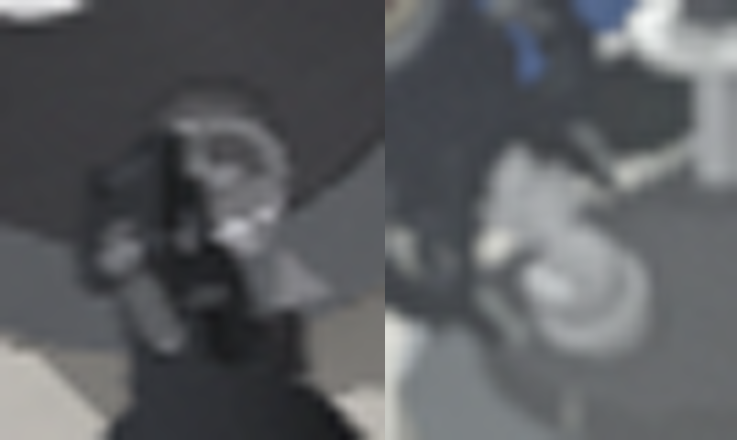

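Run:
```python
from h import *
b=cv2.imread('pics/s8.png');im=cv2.imread('pics/t8.png')
s=arm.get_state();T=s['ee_pos'];A=s['eef_rot']
def ov(n,im,f,x0,y0,w,h,dx):
    z=cv2.resize(im[y0:y0+h,x0:x0+w],None,fx=f,fy=f,interpolation=2)
    P=lambda X:(proj(n,X)-[x0-.5,y0-.5])*f
    for sg,col in ((1,(255,255,0)),(-1,(0,255,255))):
      for yy in (.032,):
          cv2.polylines(z,[np.int32([P(T+A@[-.011+dx,sg*yy,-.006]),P(T+A@[.011+dx,sg*yy,-.006]),P(T+A@[.011+dx,sg*yy,-.04]),P(T+A@[-.011+dx,sg*yy,-.04])])],True,col,1)
    return z
cv2.imwrite('pics/z11.png',np.hstack([ov('top',im,11,150,205,35,40,0),ov('side',b,11,188,165,32,40,0)]))
```

```text
(no output)
```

View pics/z11.png

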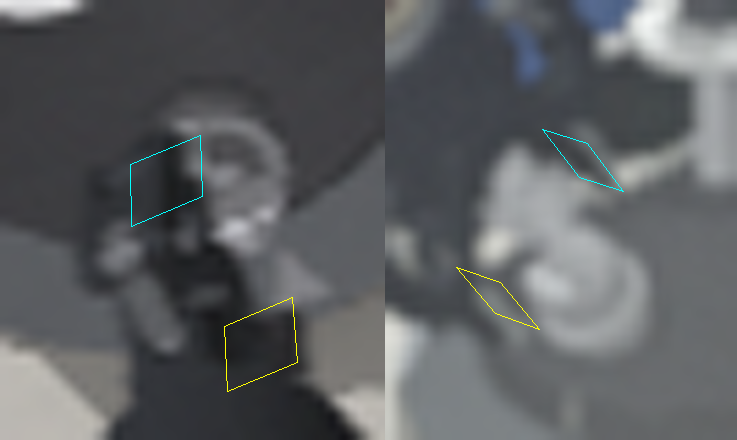

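Request:
{"name": "step_arm", "arguments": {"plan": [[[-0.5,-0.002,0,0.004,0,0,0],[-0.5,-0.003,0,0.009,0,0,0],[-0.5,-0.003,0,0.014,0,0,0],[-0.5,-0.003,0,0.019,0,0,0],[-0.5,-0.003,0,0.022,0,0,0],[-0.5,-0.003,0,0.022,0,0,0],[-0.5,-0.003,0,0.022,0,0,0],[-0.5,-0.003,0,0.022,0,0,0],[-0.5,-0.003,0,0.022,0,0,0],[-0.5,-0.003,0,0.022,0,0,0]]], "squeeze": 60}}

```text
t: 11.75
ee_pos: [0.4841, 0.1863, 0.078]
eef_rot: [[-0.391, 0.753, 0.529], [0.921, 0.32, 0.224], [-0.0, 0.575, -0.818]]
wrist_force: [-0.2, -0.2, -0.7]
width: 0.75
```

Run:
```python
from h import *
im=shot('top','t12.png');b=shot('side','s12.png')
st()
to(M+.008*a,RT)
cv2.imwrite('pics/z12.png',np.hstack([cv2.resize(im[205:245,150:185],(385,440),interpolation=2),cv2.resize(b[165:205,188:223],(385,440),interpolation=2)])[:,:,::-1])
```

```text
11.85 [0.484  0.1863 0.0779] q [ 0.144 -0.432  2.389  0.26   0.603 -0.428] F [-0.3  1.3  0.3] w 0.753
[[-0.391  0.753  0.529]
 [ 0.921  0.32   0.224]
 [-0.     0.575 -0.818]]
shift [ 0.0029 -0.0004  0.0008]
rotvec [0.0014 0.0004 0.    ]
```

View pics/z12.png

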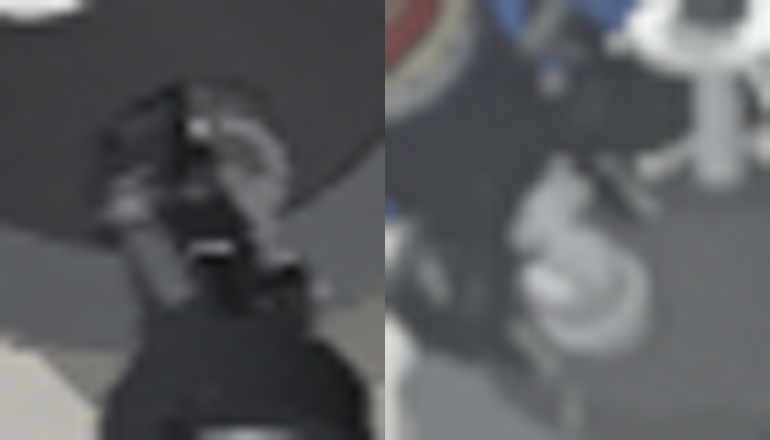

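Request:
{"name": "step_arm", "arguments": {"plan": [[[1,0,0,0,0,0,0],[1,0,0,0,0,0,0],[1,0,0,0,0,0,0],[1,0,0,0,0,0,0],[1,0,0,0,0,0,0],[1,0,0,0,0,0,0],[1,0,0,0,0,0,0],[1,0,0,0,0,0,0],[1,0,0,0,0,0,0],[1,0,0,0,0,0,0]]], "squeeze": 60}}

```text
t: 12.85
ee_pos: [0.4844, 0.1864, 0.0787]
eef_rot: [[-0.391, 0.753, 0.53], [0.92, 0.32, 0.224], [-0.001, 0.575, -0.818]]
wrist_force: [-5.0, -2.2, 5.5]
width: 0.376
```

Run:
```python
from h import *
im=shot('top','t13.png');b=shot('side','s13.png')
st()
to(M+.008*a,RT)
cv2.imwrite('pics/z13.png',np.hstack([cv2.resize(im[205:245,150:185],(385,440),interpolation=2),cv2.resize(b[165:205,188:223],(385,440),interpolation=2)])[:,:,::-1])
```

```text
12.95 [0.4843 0.1863 0.0786] q [ 0.144 -0.432  2.389  0.26   0.604 -0.428] F [-4.5 -2.   5.7] w 0.373
[[-0.391  0.753  0.53 ]
 [ 0.92   0.32   0.224]
 [-0.001  0.575 -0.818]]
shift [ 0.003  -0.0011  0.0012]
rotvec [0.002  0.0005 0.0005]
```

View pics/z13.png

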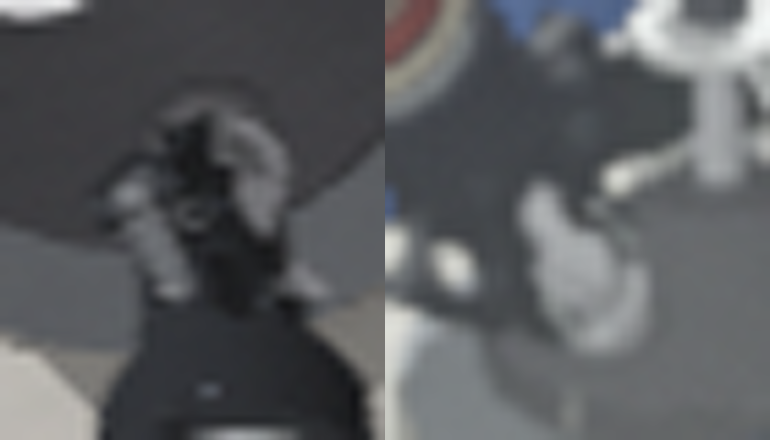

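Request:
{"name": "step_arm", "arguments": {"plan": [[[1,0,0,0,0,0,0],[1,0,0,-0.004,0,0,0],[1,0,0,-0.01,0,0,0],[1,0,0,-0.018,0,0,0],[1,0,0,-0.026,0,0,0],[1,0,0,-0.034,0,0,0],[1,0,0,-0.044,0,0,0],[1,0,0,-0.054,0,0,0],[1,0,0,-0.064,0,0,0],[1,0,0,-0.07,0,0,0]]], "squeeze": 80}}

```text
t: 13.95
ee_pos: [0.4462, 0.1704, 0.1355]
eef_rot: [[-0.391, 0.754, 0.528], [0.92, 0.32, 0.224], [-0.001, 0.574, -0.819]]
wrist_force: [0.3, -0.4, -2.4]
width: 0.368
```

Run:
```python
from h import *
im=shot('top','t14.png');b=shot('side','s14.png')
st()
cv2.imwrite('pics/z14.png',np.hstack([cv2.resize(im[205:255,140:185],(396,440),interpolation=2),cv2.resize(b[155:205,180:225],(396,440),interpolation=2)])[:,:,::-1])
```

```text
14.05 [0.447  0.1705 0.1362] q [ 0.111 -0.703  2.446  0.227  0.818 -0.397] F [ 0.  -0.2 -2.1] w 0.365
[[-0.391  0.752  0.53 ]
 [ 0.92   0.32   0.224]
 [-0.001  0.576 -0.818]]
```

View pics/z14.png

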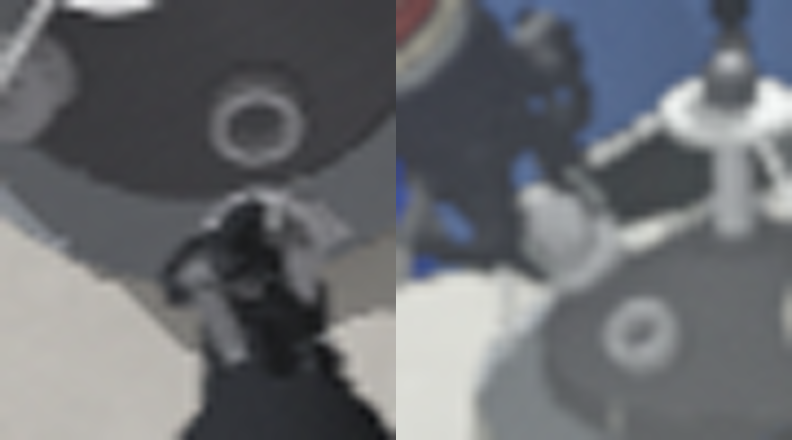

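```bash
cat >> h.py <<'E'
RD=np.array([[-.331,.944,0],[.944,.331,0],[0,0,-1.]])
E
python3 - <<'E'
from h import *
to([.40,.03,.21],RD); to([.42,.15,.19],RD)
E
```

```text
shift [-0.111  -0.0378 -0.1167]
rotvec [ 0.6133 -0.0187  0.0625]
shift [-0.0084  0.0041 -0.0629]
rotvec [ 0.6133 -0.0187  0.0625]
```

Request:
{"name": "step_arm", "arguments": {"plan": [[[1,0,0,-0.015,0.05,0,0],[1,-0.003,0.001,-0.03,0.1,0,0.01],[1,-0.008,0.002,-0.045,0.17,-0.005,0.02],[1,-0.02,0,-0.06,0.25,-0.008,0.025],[1,-0.035,-0.006,-0.072,0.33,-0.01,0.033],[1,-0.052,-0.013,-0.085,0.41,-0.012,0.04],[1,-0.07,-0.02,-0.095,0.49,-0.015,0.05],[1,-0.088,-0.028,-0.105,0.56,-0.017,0.057],[1,-0.102,-0.034,-0.112,0.6133,-0.0187,0.0625],[1,-0.111,-0.038,-0.117,0.6133,-0.0187,0.0625]]]}}

```text
t: 15.05
ee_pos: [0.4003, 0.0292, 0.2096]
eef_rot: [[-0.331, 0.944, -0.001], [0.944, 0.331, 0.0], [0.001, -0.001, -1.0]]
wrist_force: [-0.1, 0.4, -2.6]
width: 0.366
```

Run:
```python
from h import *
st(); to([.3854,-.2199,.12],RD); to([.3854,-.2199,.045],RD)
```

```text
15.05 [0.4003 0.0292 0.2096] q [-0.113 -0.517  2.127  0.     1.533 -0.45 ] F [-0.1  0.4 -2.6] w 0.366
[[-0.331  0.944 -0.001]
 [ 0.944  0.331  0.   ]
 [ 0.001 -0.001 -1.   ]]
shift [-0.2303 -0.0963  0.0896]
rotvec [-0.0012 -0.0006 -0.0002]
shift [-0.2303 -0.0962  0.1646]
rotvec [-0.0012 -0.0006 -0.0002]
```

Request:
{"name": "step_arm", "arguments": {"plan": [[[1,-0.015,-0.006,0,0,0,0],[1,-0.045,-0.019,0.005,0,0,0],[1,-0.08,-0.033,0.015,0,0,0],[1,-0.115,-0.048,0.03,0,0,0],[1,-0.15,-0.063,0.045,0,0,0],[1,-0.18,-0.075,0.06,0,0,0],[1,-0.205,-0.086,0.075,0,0,0],[1,-0.222,-0.093,0.085,0,0,0],[1,-0.23,-0.096,0.09,0,0,0],[1,-0.23,-0.096,0.095,0,0,0]]]}}

```text
t: 16.05
ee_pos: [0.3855, -0.22, 0.1143]
eef_rot: [[-0.329, 0.944, -0.001], [0.944, 0.329, 0.001], [0.001, -0.0, -1.0]]
wrist_force: [-0.4, 0.0, -2.6]
width: 0.37
```

Run:
```python
from h import *
im=shot('top','t15.png');b=shot('side','s15.png')
st(); to([.3854,-.2199,.035],RD)
cv2.imwrite('pics/z15.png',np.hstack([cv2.resize(im[215:275,260:320],(400,400),interpolation=2),cv2.resize(b[225:285,205:265],(400,400),interpolation=2)])[:,:,::-1])
```

```text
16.15 [ 0.3853 -0.2186  0.1139] q [-0.684 -0.3    2.136  0.     1.309 -1.022] F [-0.3  0.6 -2.5] w 0.369
[[-0.331  0.944 -0.002]
 [ 0.944  0.331  0.002]
 [ 0.002 -0.001 -1.   ]]
shift [-0.0014 -0.0003  0.0789]
rotvec [-0.0012 -0.0021  0.0002]
```

View pics/z15.png

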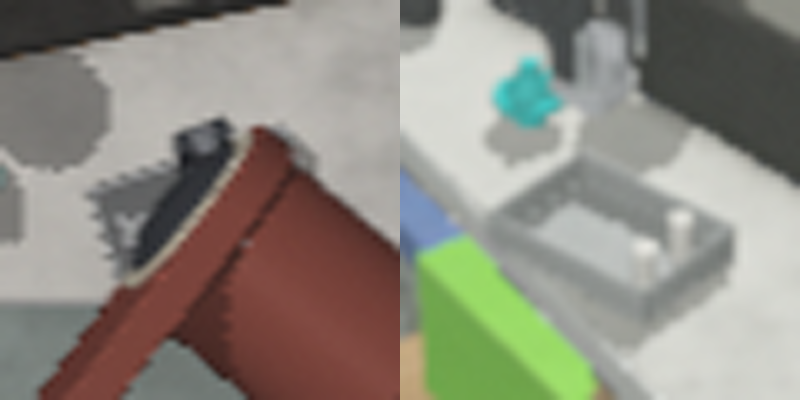

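Run:
```python
from h import *
b=cv2.imread('pics/s15.png'); n='side'
s=arm.get_state();T=s['ee_pos']
f,x0,y0=10,205,220
z=cv2.resize(b[y0:y0+50,x0:x0+60],None,fx=f,fy=f,interpolation=2)
P=lambda X:(proj(n,X)-[x0-.5,y0-.5])*f
O=T-[0,0,.020]
for q,r,col in [(0,.01,(255,0,0)),(.013,.022,(0,255,0)),(.02,.022,(0,255,0)),(.042,.017,(0,0,255))]:
    cv2.polylines(z,[np.int32([P(O+[r*np.cos(t),r*np.sin(t),q]) for t in np.linspace(0,6.28,40)])],True,col,1)
C=np.array([.3884,-.2275,0]);X=np.array([.944,.331,0]);Y=np.array([-.331,.944,0])
cv2.polylines(z,[np.int32([P(C+[0,0,.022]+X*i*.0375+Y*j*.055) for i,j in((1,1),(1,-1),(-1,-1),(-1,1))])],True,(0,255,255),1)
cv2.imwrite('pics/z16.png',z)
```

```text
(no output)
```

View pics/z16.png

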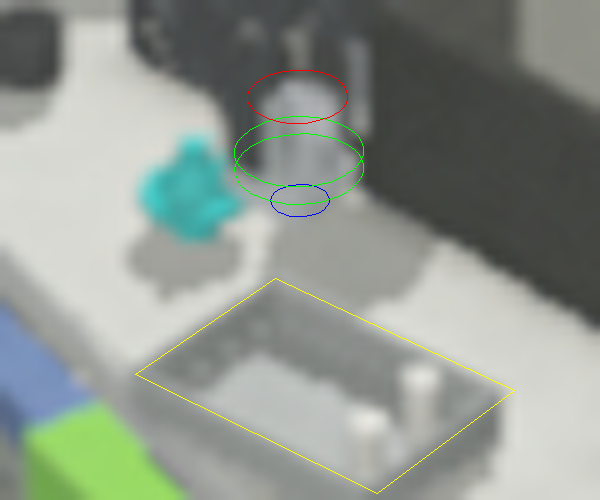

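Request:
{"name": "step_arm", "arguments": {"plan": [[[1,-0.001,0,0.01,0,0,0],[1,-0.001,0,0.025,0,0,0],[1,-0.001,0,0.04,0,0,0],[1,-0.001,0,0.052,0,0,0],[1,-0.001,0,0.062,0,0,0],[1,-0.001,0,0.07,0,0,0],[1,-0.001,0,0.076,0,0,0],[1,-0.001,0,0.08,0,0,0],[1,-0.001,0,0.082,0,0,0],[1,-0.001,0,0.082,0,0,0]]]}}

```text
t: 17.15
ee_pos: [0.3856, -0.2195, 0.0319]
eef_rot: [[-0.331, 0.944, -0.002], [0.944, 0.331, 0.001], [0.002, -0.001, -1.0]]
wrist_force: [-0.2, -0.4, -2.5]
width: 0.365
```

Run:
```python
from h import *
b=shot('side','s17.png')
st(); to([.3854,-.2199,.022],RD)
cv2.imwrite('pics/z17.png',cv2.resize(b[225:285,205:265],(600,600),interpolation=2)[:,:,::-1])
```

```text
17.2 [ 0.3857 -0.2196  0.0322] q [-0.686 -0.172  2.183  0.     1.132 -1.023] F [ 0.7 -0.4 -3.4] w 0.368
[[-0.331  0.944 -0.001]
 [ 0.944  0.331  0.001]
 [ 0.002 -0.001 -1.   ]]
shift [-0.0002 -0.0004  0.0102]
rotvec [-0.0009 -0.0017  0.    ]
```

View pics/z17.png

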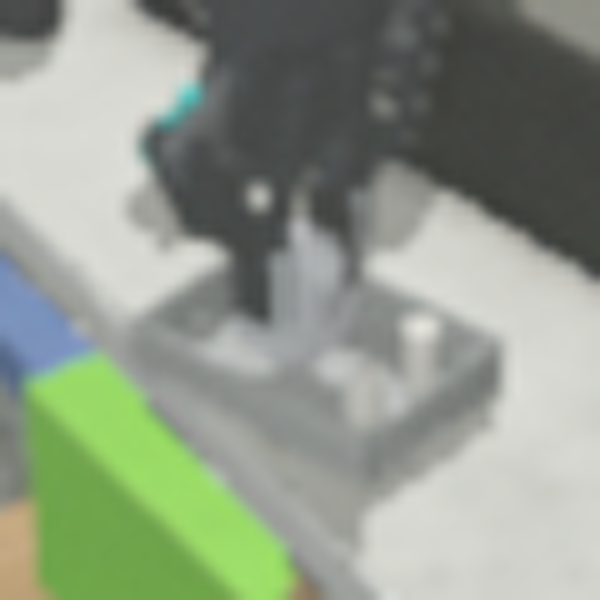

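Request:
{"name": "step_arm", "arguments": {"plan": [[[1,0,0,0.001,0,0,0],[1,0,0,0.002,0,0,0],[1,0,0,0.003,0,0,0],[1,0,0,0.004,0,0,0],[1,0,0,0.005,0,0,0],[1,0,0,0.006,0,0,0],[1,0,0,0.007,0,0,0],[1,0,0,0.008,0,0,0],[1,0,0,0.008,0,0,0],[1,0,0,0.008,0,0,0]]]}}

```text
t: 18.2
ee_pos: [0.3858, -0.2197, 0.0251]
eef_rot: [[-0.331, 0.944, -0.002], [0.944, 0.331, 0.002], [0.002, -0.001, -1.0]]
wrist_force: [-3.4, 1.7, 5.6]
width: 0.371
```

Request:
{"name": "step_arm", "arguments": {"plan": [[[1,0,0,0,0,0,0],[1,0,0,0,0,0,0],[0.2,0,0,0,0,0,0],[0.1,0,0,0,0,0,0],[0,0,0,0,0,0,0],[-0.1,0,0,0,0,0,0],[-0.2,0,0,0,0,0,0],[-0.2,0,0,0,0,0,0],[-0.2,0,0,0,0,0,0],[-0.2,0,0,0,0,0,0]]], "squeeze": 40}}

```text
t: 19.2
ee_pos: [0.3858, -0.2197, 0.0251]
eef_rot: [[-0.331, 0.944, -0.002], [0.944, 0.331, 0.002], [0.002, -0.001, -1.0]]
wrist_force: [0.5, -0.4, 0.7]
width: 0.601
```

Run:
```python
from h import *
b=shot('side','s18.png')
st()
cv2.imwrite('pics/z18.png',cv2.resize(b[225:285,205:265],(600,600),interpolation=2)[:,:,::-1])
```

```text
19.25 [ 0.3858 -0.2197  0.0251] q [-0.685 -0.158  2.184 -0.     1.117 -1.023] F [ 0.4  0.  -0.3] w 0.6
[[-0.331  0.944 -0.002]
 [ 0.944  0.331  0.002]
 [ 0.002 -0.001 -1.   ]]
```

View pics/z18.png

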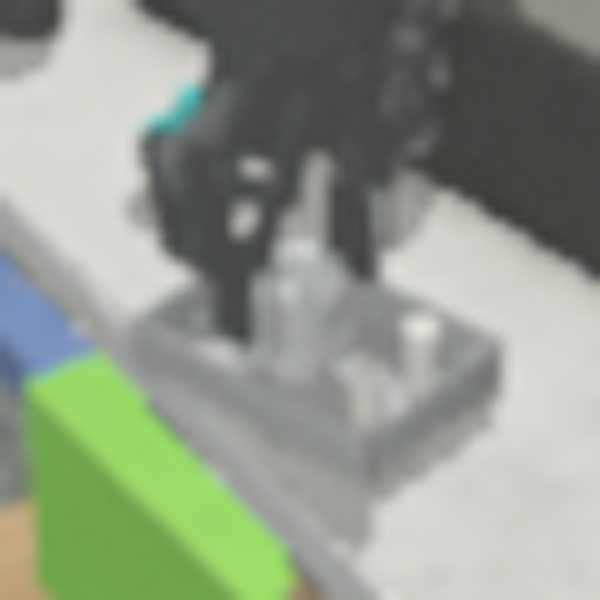

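Request:
{"name": "step_arm", "arguments": {"plan": [[[-0.2,0,0,-0.005,0,0,0],[-0.2,0,0,-0.012,0,0,0],[-0.2,0,0,-0.02,0,0,0],[-0.2,0,0,-0.035,0,0,0],[-0.2,0,0,-0.055,0,0,0],[-0.2,0,0,-0.08,0,0,0],[-0.2,0,0,-0.11,0,0,0],[-0.2,0.02,0,-0.15,0,0,0],[-0.2,0.06,0,-0.19,0,0,0],[-0.2,0.1,0,-0.22,0,0,0]]]}}

```text
t: 20.25
ee_pos: [0.3546, -0.1301, 0.2445]
eef_rot: [[-0.329, 0.944, 0.0], [0.944, 0.329, 0.0], [-0.0, 0.0, -1.0]]
wrist_force: [1.5, 0.2, -0.6]
width: 0.6
```

Request:
{"name": "step_arm", "arguments": {"plan": [[[-0.2,0.04,0,0,0,0,0],[-0.2,0.08,0,0,0,0,0],[-0.2,0.12,0,0,0,0,0],[-0.2,0.15,0,0,0,0,0],[-0.2,0.17,0,0,0,0,0],[-0.2,0.17,0,0,0,0,0],[-0.2,0.17,0,0,0,0,0],[-0.2,0.17,0,0,0,0,0],[-0.2,0.17,0,0,0,0,0],[-0.2,0.17,0,0,0,0,0]]]}}

```text
t: 21.25
ee_pos: [0.2988, 0.0297, 0.2444]
eef_rot: [[-0.328, 0.945, -0.0], [0.945, 0.328, 0.0], [0.0, -0.0, -1.0]]
wrist_force: [0.5, 0.3, -0.3]
width: 0.602
```

Run:
```python
from h import *
im=shot('top','t19.png');b=shot('side','s19.png')
st()
cv2.imwrite('pics/z19.png',np.hstack([cv2.resize(im[220:275,265:320],(400,400),interpolation=2),cv2.resize(b[225:285,205:265],(400,400),interpolation=2)])[:,:,::-1])
cv2.imwrite('pics/z20.png',cv2.resize(im[120:280,110:400],(797,440))[:,:,::-1])
```

```text
21.35 [0.2987 0.0299 0.2444] q [-0.15  -0.872  2.268  0.     1.745 -0.484] F [ 0.4 -0.1 -0.1] w 0.602
[[-0.328  0.945 -0.   ]
 [ 0.945  0.328  0.   ]
 [ 0.     0.    -1.   ]]
```

View pics/z19.png

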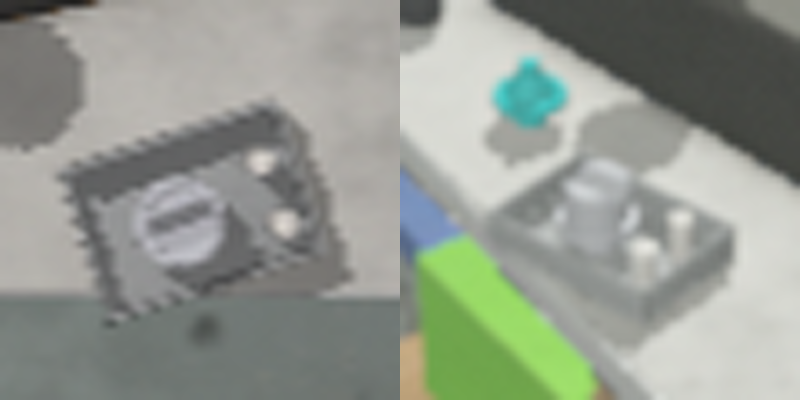

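View pics/z20.png

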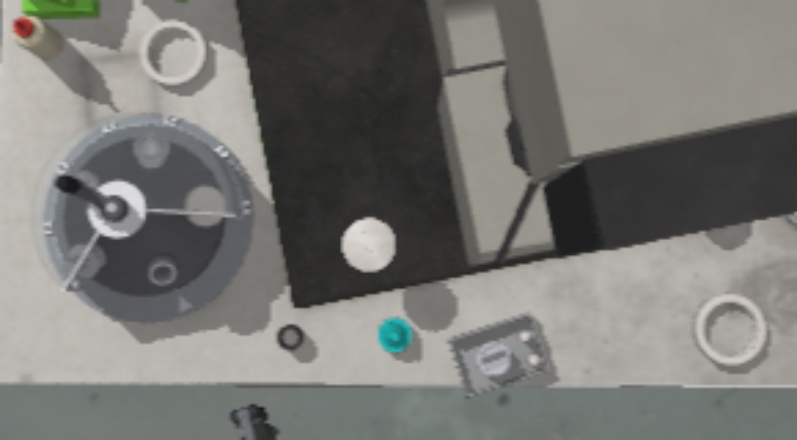

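The vee anvil stands upright in the tray at about (180,222) in the top zoom, with both pins standing at (262,160) and (284,222). The vee bore is empty at the window, the other anvils are seated, and the loupe and rings have not moved. The arm is clear, so I'm handing in.

```bash
python3 -c "
from station import arm
print(arm.sign_off())"
```

```text
the job is handed in; nothing more can be done
None
```

The vee anvil now stands upright on the tray floor beside the pins, and I handed the job in at about 21.4 s of the 51 s allowed. `sign_off` gives no verdict, so the result below rests on my own checks.

- **Turning:** I gripped the crank and swung the rotor about 125° anticlockwise until the vee bore was in the window. My estimates of the bore ran from about 3° short of the pointer to about 1° off it, against an allowance of roughly 15°.
- **Drawing out:** I gripped the anvil's head across its groove and drew it about 70 mm straight out along the 35° lean. The empty bore and the weight on the wrist (2.1–2.6 N) showed it was held.
- **Placing:** I lowered it until it touched the tray floor (about 8 N), then let go and lifted clear.

**Last checks:** the final top and side pictures show:
- the anvil standing upright near the tray's centre;
- both pins standing;
- the other three anvils in their bores;
- the loupe and both rings apparently where they lay, judged by eye.

The wrist force was near zero with the arm clear.

**What disagreed:**
- The gripper opening read about 32 mm on the 34 mm head.
- Positions from the two cameras and the arm's own readings differed by 3–5 mm. I shifted the grasp 3 mm to allow for this.

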